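Lock the vial in its cam clamp

ROBOT

A 6-joint arm with a two-finger parallel gripper is mounted at the origin on a cart in front of the work surface, level with it; the furniture and walls round the work are solid. World frame = base frame: x ahead of the robot, y to its left, z up, the work surface at z = 0. Lengths are in m, angles in rad, forces in N, time in s.
With the tool pointing down it reaches from about 0.375 to 0.9 m from the base axis. Payload 3.1 kg.
Tool frame: the origin (TCP) lies at the centre of the arm's flange, where the gripper is bolted on; the fingertips stand 182 mm ahead of it and the grasp point (between the pads) lies 164 mm ahead of it; z points along the fingers, y is the line along which they close (so a half turn about z gives the same grasp; the last joint's range is limited). The gripper opens to 87 mm and grips with 3 to 60 N. Pads are 19 mm wide; open, the fingers measure 117 mm over their backs; the gripper's body (75 mm by 190 mm) begins 51 mm behind the grasp point.
Start: joints at [-1.478, 0.527, 1.433, -0, 1.181, -0.178], TCP at [0.167, -0.602, 0.405] pointing down, gripper open.
Joint ranges: [-3.08, 3.08], [-0.75, 2.2], [0.22, 2.44], [-1.43, 4.57], [0, 2.65], [-2.85, 2.85]. Speed limits (rad/s): [2.79, 2.79, 3.14, 3.14, 3.14, 3.14].

INTERFACE

Orientations are given as a unit quaternion [x, y, z, w].
In Python, from rig import * gives the robot as it stands.
- The arm moves only by the tool move_arm, never from a script. Its argument "commands" is a list that holds one entry, the list of rows, each a list of 6 numbers: the shift along the tool's x, y, z in units of 40 mm (1.0 is 40 mm), then the turn, a rotation vector about the tool's x, y, z in rad. A call has 1 to 12 rows; each row is the pose to reach, as a shift and turn from the pose commanded when the call began, along the tool's axes at that moment; what a row does not reach only later rows make up. A row lasts 1/8 s, in which the tool goes at most 62.5 mm and 10.7 degrees, less where a joint would pass 70% of its speed; a pose out of reach is approached as far as the arm can. A call with a gripper value outside its range is refused whole. "claw" is the closure, from -1 (fully open) to 1 (shut), so that 0 is half open, set as the call begins (left out, the last holds). The fingers move at their own pace and stop on an object; "squeeze" is the grip in N (left out, the last holds). Time passes only in rows, so rows that repeat a pose let the fingers close. It gives the time, the measured TCP pose, the force, the opening and the grip force at its end, in the units of the state.
- get_obs(): the state, without advancing time (a new reading comes with each control period).
- camera(name): name is "scene" or "side" or "wrist"; returns a dict with "pixels" (384x512x3 uint8, blue, green, red), "range_z" (384x512 float32, m along the optical axis (not along the pixel's ray), 0 where there is no reading), "camera_matrix" (3x3 intrinsics, pixels), "D" ([k1, k2, p1, p2, k3] as OpenCV has them; the pictures are not rectified), "extrinsics" (4x4, takes a point from world to camera coordinates). Camera axes: x right, y up, looking along -z (the intrinsics and any distortion apply to the point x, -y, -z); pixel columns grow to the right and rows downward; lengths in m; the calibration is good to about 2 mm. A picture is of the moment at which its call begins.
- hand_in(): hands the job in; it is judged then, once.
The state is a dict: "time": time; "q": joint angles; "joint_velocities": joint speeds; "joint_torque": joint torques, N m; "position": TCP position; "tool_rot": TCP orientation; "ft_force": force on the tool from outside, world axes, zero at the start; "moment": the same for the moment, N m; "grip_width": finger opening in m; "grip_force": force on a finger pad.
Only numpy, scipy, OpenCV 4.12 (cv2) and the standard library are available. Lean on these libraries where they do the work, as an engineer would, in place of code of your own. Each camera call takes 0.05 s, during which the arm holds its last target. There are 200 camera calls.

TASK

Two small cam clamps stand on the bench, one with a vial in its seat and one empty. Lock the vial in: turn the knob of the clamp that holds it clockwise, seen from above, until the spring pin drops into the notch of the cam and the jaw closes on the vial, then let go. Keep the vial standing in its seat and do not turn the knob of the empty clamp.

Things in the scene. Friction and masses are not known exactly. Their poses are not given: they have to be found in the camera images.
- vial_clamp: Clamp that holds the vial: aluminium plate 80 x 192 x 12 mm fixed to the bench. Origin on the bench, under the knob's upright turning axis; +y points from the knob to the vial's seat, 100 mm away. Jaw and vee seat reach 40 mm above the bench and stay over 68 mm from the axis; on the other side of the cam are the follower pin (top 32 mm) and, behind it, the spring.
- knob_grip (a point): Centre of that clamp's black bar grip, on the turning axis, 50 mm above the bench. The bar is 50 mm long along this point's x, 14 mm wide along its y, 28 mm high (14 mm above and below the point); z is up, and the point turns with the knob. Below the bar: a hub 28 mm across, then the steel cam disc, 60 mm across, its top 28 mm above the bench.
- cam_knob (a joint): Turn of that knob and cam, rad; grows as the knob is turned clockwise seen from above. At 0 the bar lies across the clamp, along the clamp's x. Starts between 0.05 and 0.6. The pin is in the middle of the cam's notch at 1.2 and drops in between about 1.03 and 1.37, where the knob has an end stop. Turning takes less than 0.2 N m; the knob stays where it is left.
- jaw (a joint): Slide of that clamp's sprung jaw, m. A spring (about 5 N) pushes it towards the vial; its steel follower pin, 8 mm across, bears on the cam rim on the side away from the vial and holds it back. 0 to 0.001: pin on the rim, jaw 7 mm clear of the vial; about 0.007: pin in the notch, jaw pressing the vial into the vee seat.
- sample_vial: Glass vial with a screw cap, 23 mm across, 52 mm tall, standing loose in the clamp's seat, 12 mm above the bench, so its top is at 64 mm; origin at the centre of its underside, z up. Two like it stand on the bench beside the clamps, one by each.
- spare_bar_end (a point): End of the bar grip of the other clamp's knob, 25 mm from that knob's axis, 50 mm above the bench. That clamp is the same but its seat is empty; its knob must stay as it is.

How it is judged:
At the end, for the whole second after the job is handed in: The pin of the vial's clamp is in the cam's notch (knob turned past 0.95 rad, jaw more than 5.5 mm forward), the vial stands in its seat at rest, within 12 mm of where it stood and within 10 degrees of upright, and the bar end of the empty clamp's knob is within 10 mm of where it was (value of joint jaw above 0.0055 m and value of joint cam_knob above 0.95 rad and distance of sample_vial from where it was at the start of the episode below 0.012 m and angle between sample_vial's own z axis and vertical below 0.17 rad and distance of spare_bar_end from where it was at the start of the episode below 0.01 m and linear speed of sample_vial below 0.02 m/s); the robot touches nothing.
It fails at once if the vial is tipped over or taken from its seat (angle between sample_vial's own z axis and vertical above 0.5 rad or distance of sample_vial from where it was at the start of the episode above 0.03 m).
It fails at once if the knob of the empty clamp is turned (its bar end moves more than 10 mm) (distance of spare_bar_end from where it was at the start of the episode above 0.01 m).
It also fails if it takes over 29 s, if anything falls off the work surface, if the arm or the gripper's body presses on something with over 40 N, if the wrist force passes 120 N, or if a joint passes its speed limit or range.

## Working session

There is one attempt and no reset: what is moved stays moved. The work goes in short steps, Python scripts to look and compute and a tool call to move; the robot and the scene stay as the last step left them, time stands still between calls to the robot, and variables do not carry over. Pictures are saved under pics/ and viewed, at most 10 in all, crops included, and the job is handed in when it is done.

Besides the shell and the picture viewer there is one more tool, called by a JSON object that holds its "op" and its "data". move_arm: Moves the arm, as the interface text tells. Its arguments: {"type":"object","properties":{"commands":{"type":"array","items":{"type":"array","items":{"type":"array","items":{"type":"number"}}}},"claw":{"type":"number"},"squeeze":{"type":"number"}},"required":["commands"]}

```bash
mkdir -p pics; python3 - <<'E'
from rig import *
import cv2,numpy as np
o=get_obs();print({k:np.round(v,3) for k,v in o.items()})
for n in("scene","side"):
    c=camera(n);cv2.imwrite(f"pics/{n}0.png",c["pixels"]);np.savez(n+"0.npz",**c)
    print(np.round(c["camera_matrix"],1).tolist(),c["D"],np.round(c["extrinsics"],3).tolist())
E
```

```text
{'time': np.float64(0.0), 'q': array([-1.478,  0.528,  1.434, -0.   ,  1.181, -0.179]), 'joint_velocities': array([ 0.003, -0.001, -0.001, -0.   ,  0.   ,  0.002]), 'joint_torque': array([ 1.0000e-03, -4.4003e+01, -1.7660e+01,  6.3000e-02,  5.8000e-02,
       -0.0000e+00]), 'position': array([ 0.167, -0.602,  0.404]), 'tool_rot': array([ 0.991,  0.135,  0.   , -0.001]), 'ft_force': array([-0.102,  1.122, -0.725]), 'moment': array([-0.002,  0.029, -0.039]), 'grip_force': np.float64(0.0), 'grip_width': np.float64(0.087)}
[[499.1, 0.0, 249.7], [0.0, 499.1, 194.7], [0.0, 0.0, 1.0]] [-0.12132262  0.          0.          0.          0.        ] [[-0.736, -0.677, 0.008, 0.396], [0.523, -0.56, 0.643, -0.304], [-0.431, 0.477, 0.766, -1.058], [0.0, 0.0, 0.0, 1.0]]
[[378.4, 0.0, 256.9], [0.0, 378.4, 192.4], [0.0, 0.0, 1.0]] [-0.02624857  0.          0.          0.          0.        ] [[-0.96, -0.279, 0.013, 0.491], [0.166, -0.532, 0.83, -0.134], [-0.225, 0.799, 0.558, -0.812], [0.0, 0.0, 0.0, 1.0]]
```

View pics/scene0.png

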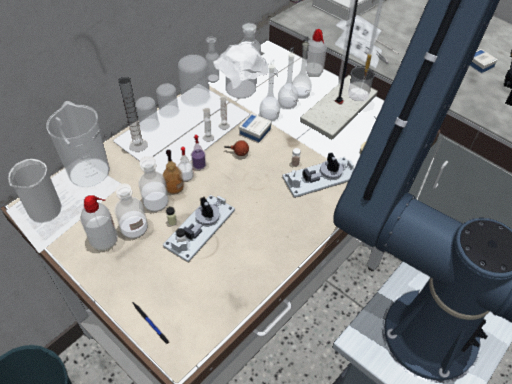

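View pics/side0.png

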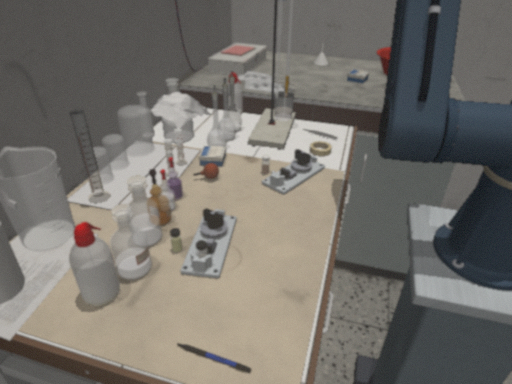

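The scene view shows clamp A around (200,225) and clamp B around (320,177). In the side view they are at (210,243) and (294,172). I need crops to tell which one holds the vial.

```bash
python3 - <<'E'
import cv2,numpy as np
s=cv2.imread("pics/scene0.png");d=cv2.imread("pics/side0.png")
r=lambda im,x,y:cv2.resize(im[y:y+75,x:x+100],(400,300),interpolation=cv2.INTER_CUBIC)
cv2.imwrite("pics/c1.png",np.vstack([np.hstack([r(s,155,188),r(s,270,135)]),np.hstack([r(d,160,203),r(d,245,130)])]))
E
```

```text
(no output)
```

View pics/c1.png

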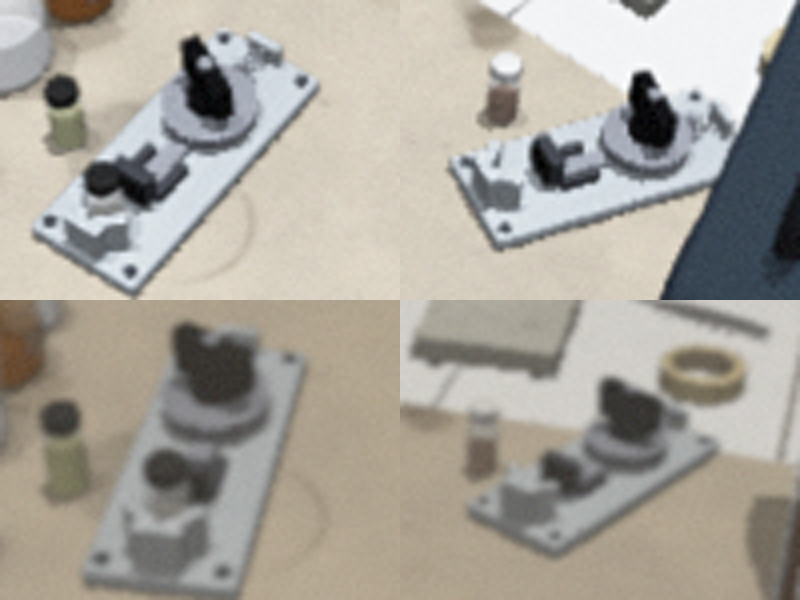

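The left crops show clamp A with the black-capped vial in its seat at scene (181,233). Clamp B's seat is empty. I'll localise clamp A from its plate corners and bar blob.

```bash
cat > h.py <<'E'
import cv2,numpy as np
def ray(c,uv,z):
    p=cv2.undistortPoints(np.array(uv,float).reshape(-1,1,2),c["camera_matrix"],c["D"]).reshape(-1,2)
    R=c["extrinsics"][:3,:3];t=c["extrinsics"][:3,3]
    d=np.c_[p[:,0],-p[:,1],-np.ones(len(p))]@R; o=-R.T@t
    return o+d*((z-o[2])/d[:,2])[:,None]
def blob(c,box,thr=60):
    x,y,w,h=box;g=c["pixels"][y:y+h,x:x+w].max(2)
    m=(g<thr).astype(np.uint8);n,l,s,ce=cv2.connectedComponentsWithStats(m)
    return [(s[i].tolist(),(ce[i]+[x,y]).round(1).tolist(),cv2.minAreaRect(np.argwhere(l==i)[:,::-1].astype(np.float32)+[[np.float32(x),np.float32(y)]])) for i in range(1,n) if s[i,4]>15]
E
python3 - <<'E'
from h import *
S=dict(np.load("scene0.npz"));D=dict(np.load("side0.npz"))
P=np.array([[35,233],[137,292],[320,85],[222,32]])/4+[155,188]
w=ray(S,P,.012);print(w.round(3));print([np.linalg.norm(w[i]-w[(i+1)%4]).round(3) for i in range(4)])
Q=np.array([[88,278],[238,290],[303,52]])/4+[160,203]
print(ray(D,Q,.012).round(3))
print("cap",ray(S,np.array([[103,180]])/4+[155,188],.058).round(3),ray(D,np.array([[167,168]])/4+[160,203],.058).round(3))
for c,b in((S,(195,192,25,30)),(D,(197,203,35,28))):
    for s,ce,r in blob(c,b): print(s,ce,r,ray(c,[ce],.05).round(3))
E
```

```text
[[0.593 0.244 0.012]
 [0.518 0.231 0.012]
 [0.546 0.046 0.012]
 [0.623 0.058 0.012]]
[np.float64(0.076), np.float64(0.187), np.float64(0.077), np.float64(0.189)]
[[0.593 0.248 0.012]
 [0.52  0.234 0.012]
 [0.551 0.044 0.012]]
cap [[0.564 0.209 0.058]] [[0.564 0.209 0.058]]
[6, 6, 12, 20, 147] [206.1, 209.1] ((206.5495147705078, 207.4950408935547), (19.801239013671875, 10.348386764526367), 84.2894058227539) [[0.577 0.115 0.05 ]]
[8, 7, 17, 18, 187] [212.8, 219.7] ((213.0, 218.5), (17.0, 16.0), 90.0) [[0.578 0.118 0.05 ]]
```

```bash
python3 - <<'E'
from h import *
H={}
for n in("scene0.npz","side0.npz"):
    c=dict(np.load(n));z=c["range_z"];v,u=np.nonzero(z>0)
    p=cv2.undistortPoints(np.c_[u,v].astype(float).reshape(-1,1,2),c["camera_matrix"],c["D"]).reshape(-1,2)
    d=z[v,u][:,None]; E=c["extrinsics"]
    W=(np.c_[p[:,0],-p[:,1],-np.ones(len(p))]*d-E[:3,3])@E[:3,:3]
    for x,y,h in W:
        if .2<x<.95 and -.6<y<.4:
            k=(int((x-.2)/.05),int((y+.6)/.05));H.setdefault(k,[]).append(h)
print("rows x=.2+.05i, cols y=-.6+.05j; cm")
for i in range(15):print("%.2f"%(.2+.05*i),*["%3d"%(100*np.percentile(H[i,j],98)) if (i,j) in H else "  ." for j in range(20)])
q=lambda a:a
S=dict(np.load("scene0.npz"));D=dict(np.load("side0.npz"))
print("B knob",ray(S,[[270+255/4,135+115/4]],.05).round(3),"brown base",ray(S,[[173,191]],0).round(3),ray(D,[[162,222]],0).round(3),"white btl",ray(S,[[153,207]],0).round(3),"rod",ray(S,[[339,102]],.02).round(3))
o=np.array([.167,-.602,.404]);y=np.deg2rad(15.5)
from scipy.spatial.transform import Rotation as R
T=R.from_quat([.991,.135,0,0]);print(T.inv().apply(np.array([.578,.113,.404])-o)/.04, T.as_matrix().round(3))
E
```

```text
rows x=.2+.05i, cols y=-.6+.05j; cm
0.20 -79 -79 -79 -79 -79 -79 -79 -79 -79  64  61  52  45  36   .   .   .   .   .   .
0.25 -14 -78 -79 -79 -79 -78 -79 -79 -79  62  59  50  42  34 -10 -10 -10   .   .   .
0.30   0   0   0   0   0   0   0   0   0   0   0   0   0   0   0   0   0   0   0   0
0.35   0   0   1   0   1   1   1   1   0   0   0   0   0   0   0   0   0   0   0   0
0.40   0   0   1   1   1   1   3   6   2   1   0   0   0   0   0   0   0   0   0   0
0.45   0   0   0   0   0   0   1   6   4   4   1   0   0   0   0   0   0   0   0   1
0.50  11  11   3   3   3   3   0   0   5   4   0   0   0   1   1   1   3   0   0   0
0.55  11  39  39   3  41   3   0   0   3   0   0   0   1   3   6   4   6   0   0   0
0.60   3  11  17   3   3   3   0   0   0   0   0   0   0   1   6   5   1   0   0   0
0.65   2   0   0   2   3   0   0   3   3   4   3   0   0   5   8   9  15  15  11  10
0.70  13  10  19  18  18  19  18   3   3   2   2  11  11  13  15  15  15  15  16  12
0.75  16  12   0   6   7   0   5   0  10  10  10   0   1   0   .   0   0   0   0   0
0.80   0   0   0   7  13  13  12   1  10   0   1   0   0   0   0   0   0   0   0   0
0.85   0   0   0  11  13  14  13   0   0   0   0   0   0  23   0  19  19  19  14  13
0.90   0   0  15  16  13  14  13  14  14   9   9   9  22  23   0  19   .  18  14  14
B knob [[ 0.44  -0.221  0.05 ]] brown base [[0.715 0.107 0.   ]] [[0.715 0.103 0.   ]] white btl [[0.713 0.178 0.   ]] rod [[ 0.598 -0.472  0.02 ]]
[ 14.68194148 -14.47521483   0.        ] [[ 0.964  0.267  0.   ]
 [ 0.267 -0.964  0.   ]
 [ 0.     0.    -1.   ]]
```

{"op": "move_arm", "data": {"commands": [[[1.1,-1.08,0,0,0,-0.18],[2.2,-2.16,0,0,0,-0.36],[3.3,-3.24,0,0,0,-0.54],[4.4,-4.32,0,0,0,-0.72],[5.5,-5.4,0,0,0,-0.9],[6.6,-6.48,0,0,0,-1.08],[7.7,-7.56,0,0,0,-1.26],[8.8,-8.64,0,0,0,-1.44],[9.9,-9.72,0,0,0,-1.62],[11,-10.8,0,0,0,-1.8],[12.1,-11.88,0,0,0,-1.98],[13.2,-12.96,0,0,0,-2.16]]], "claw": 0}}

```text
time: 1.6
position: [0.538, 0.0406, 0.4045]
tool_rot: [0.345, 0.939, -0.0, -0.0]
ft_force: [1.2, -0.3, -0.1]
grip_width: 0.0435
grip_force: 0.0
```

```bash
python3 - <<'E'
from rig import *
from h import *
o=get_obs();print(o["q"].round(3),o["position"].round(3),o["tool_rot"].round(3))
c=camera("wrist");np.savez("w1.npz",**c);cv2.imwrite("pics/w1.png",c["pixels"])
E=c["extrinsics"];print((-E[:3,:3].T@E[:3,3]).round(3),E[:3,:3].round(2))
E
```

```text
[-0.132  0.413  1.648 -0.     1.081 -0.998] [0.538 0.041 0.405] [ 0.345  0.939 -0.    -0.   ]
[0.486 0.085 0.383] [[ 0.65  0.76 -0.  ]
 [-0.74  0.63 -0.25]
 [-0.19  0.16  0.97]]
```

View pics/w1.png

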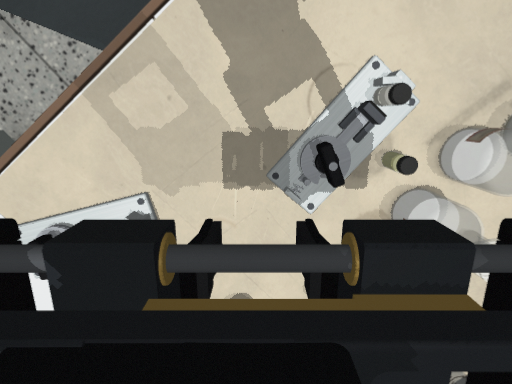

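The wrist view shows the bar as a black blob from (321,145) to (339,186). The vial cap is at (398,94) and the plate corners are at (375,57), (418,102), (312,213) and (268,175).

```bash
python3 - <<'E'
from h import *
c=dict(np.load("w1.npz"))
for s,ce,r in blob(c,(300,135,60,60),45):
    b=cv2.boxPoints(r);print(s,ce,r);m=[(b[0]+b[1])/2,(b[1]+b[2])/2,(b[2]+b[3])/2,(b[3]+b[0])/2]
    w=ray(c,m,.058);print(w.round(4),ray(c,[r[0]],.058).round(4),ray(c,b,.058).round(3))
    for i in(0,1):print(np.linalg.norm(w[i]-w[i+2]),np.degrees(np.arctan2(*(w[i]-w[i+2])[1::-1])))
w=ray(c,[(375,57),(418,102),(312,213),(268,175)],.012);print(w.round(4));d=(w[0]+w[1]-w[2]-w[3])/2;print(d,np.degrees(np.arctan2(-d[0],d[1])))
print("cap",ray(c,[[398,94]],.064).round(4),"smallvial",ray(c,[[405,165]],.052).round(3))
E
```

```text
[15, 7, 29, 45, 725] [328.2, 163.5] ((327.54998779296875, 164.6500244140625), (45.85302734375, 23.400854110717773), 71.56504821777344)
[[0.5523 0.1168 0.058 ]
 [0.5809 0.1202 0.058 ]
 [0.6013 0.0998 0.058 ]
 [0.5717 0.0966 0.058 ]] [[0.5763 0.1085 0.058 ]] [[0.548 0.105 0.058]
 [0.557 0.128 0.058]
 [0.606 0.112 0.058]
 [0.597 0.088 0.058]]
0.051909898327828524 160.9236389806617
0.025330535307450438 68.60971647594913
[[0.5244 0.2285 0.012 ]
 [0.5985 0.2392 0.012 ]
 [0.6271 0.0576 0.012 ]
 [0.5508 0.0461 0.012 ]]
[-0.02751239  0.18197786  0.        ] 8.597176141551412
cap [[0.563  0.2064 0.064 ]] smallvial [[0.634 0.175 0.052]]
```

{"op": "move_arm", "data": {"commands": [[[0.1,0.6,0,0,0,-0.12],[0.2,1.3,0.3,0,0,-0.25],[0.36,1.93,1.0,0,0,-0.37],[0.36,1.93,2.0,0,0,-0.37],[0.36,1.93,2.7,0,0,-0.37],[0.36,1.93,3.0,0,0,-0.37],[0.36,1.93,3.0,0,0,-0.37],[0.36,1.93,3.0,0,0,-0.37]]]}}

```text
time: 2.65
position: [0.5773, 0.1063, 0.2859]
tool_rot: [0.17, 0.985, 0.0, 0.001]
ft_force: [-0.2, -1.1, 0.1]
grip_width: 0.0436
grip_force: 0.0
```

```bash
python3 - <<'E'
from rig import *
from h import *
o=get_obs();print(o["q"].round(3),o["position"].round(4),o["tool_rot"].round(3))
c=camera("wrist");np.savez("w2.npz",**c);d=camera("side");s=camera("scene")
r=lambda im,x,y:cv2.resize(im[y:y+100,x:x+134],(400,300),interpolation=cv2.INTER_CUBIC)
b=cv2.resize(c["pixels"],(400,300))
cv2.imwrite("pics/w2.png",np.hstack([b,r(d["pixels"],150,170)]))
E
```

```text
[-0.008  0.634  1.632  0.     0.873 -1.238] [0.5773 0.1063 0.2859] [0.17  0.985 0.    0.001]
```

View pics/w2.png

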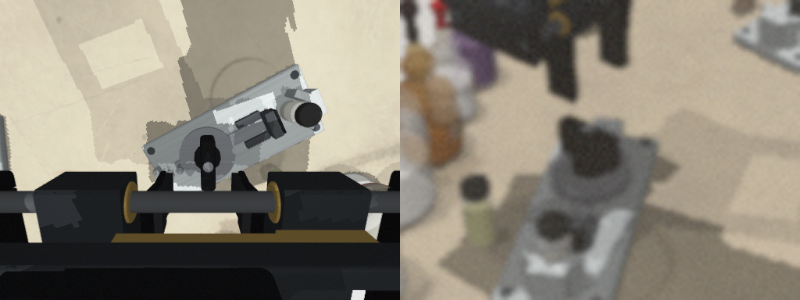

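The bar is aligned with the tool's x axis and centred between the fingers, at (207,160) in the left panel. The side panel shows the fingers above the knob, so I'll go down.

{"op": "move_arm", "data": {"commands": [[[0,0.03,0.4,0,0,0],[0,0.05,0.8,0,0,0],[0,0.05,1.2,0,0,0],[0,0.05,1.5,0,0,0],[0,0.05,1.67,0,0,0],[0,0.05,1.67,0,0,0],[0,0.05,1.67,0,0,0]]]}}

```text
time: 3.68
position: [0.5777, 0.1083, 0.2183]
tool_rot: [0.17, 0.986, 0.0, 0.0]
ft_force: [-0.1, 0.1, -0.3]
grip_width: 0.0436
grip_force: 0.0
```

{"op": "move_arm", "data": {"commands": [[[0,0,0,0,0,0],[0,0,0,0,0,0],[0,0,0,0,0,0],[0,0,0,0,0,0],[0,0,0,0,0,0],[0,0,0,0,0,0]]], "claw": 1, "squeeze": 15}}

```text
time: 4.42
position: [0.5789, 0.1103, 0.2196]
tool_rot: [0.171, 0.985, 0.002, 0.003]
ft_force: [2.9, 8.6, 4.9]
grip_width: 0.0138
grip_force: 18.1
```

```bash
python3 - <<'E'
from rig import *
from h import *
o=get_obs();print({k:np.round(v,3) for k,v in o.items()})
E
```

```text
{'time': np.float64(4.425), 'q': array([-0.002,  0.74 ,  1.658,  0.006,  0.737, -1.234]), 'joint_velocities': array([-0.   , -0.   ,  0.001, -0.001,  0.   ,  0.001]), 'joint_torque': array([ -5.032, -42.407,  -7.844,  -1.806,   0.626,  -0.08 ]), 'position': array([0.579, 0.11 , 0.22 ]), 'tool_rot': array([0.171, 0.985, 0.002, 0.003]), 'ft_force': array([2.879, 8.648, 4.895]), 'moment': array([ 1.487, -0.476, -0.068]), 'grip_force': np.float64(18.144), 'grip_width': np.float64(0.014)}
```

{"op": "move_arm", "data": {"commands": [[[0,0.06,0,0,0,0],[0,0.06,0,0,0,0],[0,0.06,0,0,0,0]]]}}

```text
time: 4.8
position: [0.5792, 0.1111, 0.2196]
tool_rot: [0.17, 0.986, 0.001, 0.002]
ft_force: [0.2, 2.2, 4.0]
grip_width: 0.014
grip_force: 18.2
```

{"op": "move_arm", "data": {"commands": [[[0,0,0,0,0,0.08],[0,0,0,0,0,0.16],[0,0,0,0,0,0.24],[0,0,0,0,0,0.32],[0,0,0,0,0,0.36],[0,0,0,0,0,0.36]]]}}

```text
time: 5.55
position: [0.5792, 0.1108, 0.2196]
tool_rot: [0.343, 0.939, 0.001, 0.002]
ft_force: [0.2, 1.7, 6.0]
grip_width: 0.014
grip_force: 18.6
```

{"op": "move_arm", "data": {"commands": [[[0,0,0,0,0,0.08],[0,0,0,0,0,0.16],[0,0,0,0,0,0.24],[0,0,0,0,0,0.32],[0,0,0,0,0,0.36],[0,0,0,0,0,0.36],[0,0,0,0,0,0.36]]]}}

```text
time: 6.42
position: [0.579, 0.1106, 0.2196]
tool_rot: [0.506, 0.863, 0.001, 0.001]
ft_force: [-0.2, 0.7, 7.0]
grip_width: 0.0137
grip_force: 18.5
```

```bash
python3 - <<'E'
from rig import *
from h import *
o=get_obs();print(o["q"].round(3),o["position"].round(4),o["moment"].round(3),o["ft_force"].round(1),o["tool_rot"].round(3))
q=o["tool_rot"];a=2*np.degrees(np.arctan2(q[1],q[0]));print("yaw",a,"theta",np.radians(188.7-a))
w=camera("wrist");d=camera("side");s=camera("scene")
r=lambda im,x,y:cv2.resize(im[y:y+75,x:x+100],(400,300),interpolation=cv2.INTER_CUBIC)
cv2.imwrite("pics/w3.png",np.vstack([np.hstack([cv2.resize(w["pixels"],(400,300)),r(d["pixels"],160,203)]),np.hstack([r(s["pixels"],155,188),r(s["pixels"],155,188)*0])]))
E
```

```text
[-1.000e-03  7.410e-01  1.656e+00 -0.000e+00  7.420e-01 -5.110e-01] [0.579  0.1106 0.2196] [-0.032 -0.056 -0.017] [-0.2  0.7  7. ] [0.506 0.863 0.001 0.001]
yaw 119.23061250346582 theta 1.2124695411583022
```

View pics/w3.png

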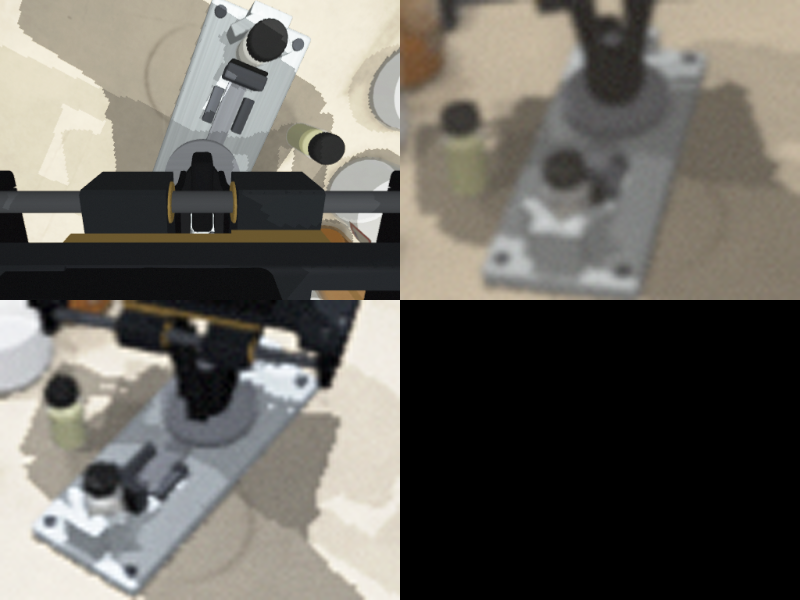

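The jaw's dark block now sits against the vial, next to the cap at (265,40) in the wrist panel, and the estimated turn is 1.21 rad. I'll release and lift.

{"op": "move_arm", "data": {"commands": [[[0,0,0,0,0,0],[0,0,0,0,0,0],[0,0,0,0,0,0],[0,0,0,0,0,0],[0,0,0,0,0,0]]], "claw": 0.1}}

```text
time: 7.2
position: [0.5775, 0.1105, 0.2173]
tool_rot: [0.506, 0.863, -0.001, -0.001]
ft_force: [0.2, 0.5, 0.4]
grip_width: 0.0385
grip_force: 0.0
```

{"op": "move_arm", "data": {"commands": [[[0,0,-0.5,0,0,0],[0,0,-1.2,0,0,0],[0,0,-2.2,0,0,0],[0,0,-3.2,0,0,0],[-0.7,0,-4,0,0,0],[-1.4,0,-4.5,0,0,0],[-1.4,0,-4.5,0,0,0],[-1.4,0,-4.5,0,0,0]]]}}

```text
time: 8.2
position: [0.6046, 0.0621, 0.3966]
tool_rot: [0.506, 0.863, -0.001, -0.002]
ft_force: [0.1, 1.4, -0.1]
grip_width: 0.0394
grip_force: 0.0
```

```bash
python3 - <<'E'
from rig import *
from h import *
o=get_obs();print(o["time"],o["position"].round(4),o["grip_width"])
w=camera("wrist");d=camera("side")
r=lambda im,x,y:cv2.resize(im[y:y+75,x:x+100],(400,300),interpolation=cv2.INTER_CUBIC)
cv2.imwrite("pics/w4.png",np.hstack([cv2.resize(w["pixels"],(400,300)),r(d["pixels"],160,203)]))
E
```

```text
8.2 [0.6046 0.0621 0.3966] 0.03937341467385006
```

View pics/w4.png

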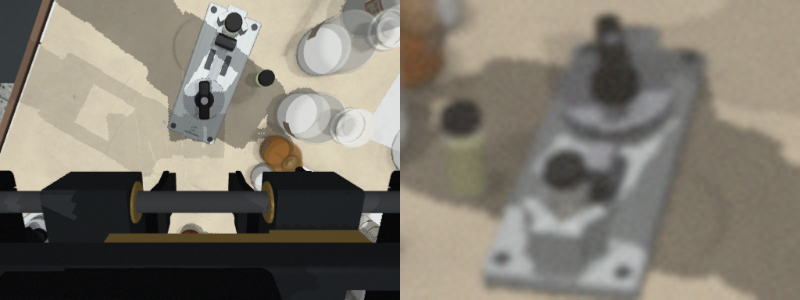

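The bar stays turned at (204,100), the jaw is closed on the upright vial at (232,25), and the robot is clear of everything.

```bash
python3 -c "
from rig import *
print(hand_in())"
```

```text
the job is handed in; nothing more can be done
None
```

I turned the knob of the vial's clamp clockwise to an estimated 1.21 rad, and the last pictures show the jaw closed on the upright vial. I then let go, moved clear without going near the empty clamp, and handed in at about 8 s; no verdict came back.

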